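# Load a syrup caddy round the corner guide

## Robot

A 6-joint arm with a two-finger parallel gripper is mounted at the origin on the work surface. World frame = base frame: x ahead of the robot, y to its left, z up, the work surface at z = 0. Lengths are in mm, angles in rad, forces in N, time in s.
With the tool pointing down it reaches from about 300 to 775 mm from the base axis. Payload 14.6 kg.
Tool frame: the origin (TCP) lies midway between the tips of the shut fingers; the grasp point (between the pads) lies manip.tcp_to_grasp behind it (manip.tcp_to_grasp is the distance from the TCP to the grasp point, in mm); x points along the fingers, z is the direction in which the jaws open and shut, and the axes are right-handed (so a half turn about x gives the same grasp; the last joint's range is limited). The gripper opens to 94 mm and grips with 3 to 60 N. Pads are 16 mm wide; open, the fingers measure 119 mm over their backs; the gripper's body (75 mm by 177 mm) begins 78 mm behind the grasp point.
Start: joints at [-0.067, 0.3, 1.521, -0, 1.321, -0.067], TCP at [549.99, -0.002, 205.446] pointing down, gripper open.
Joint ranges: [-3.03, 3.03], [-0.79, 2.21], [0.23, 2.52], [-1.04, 4.18], [0, 3.07], [-2.55, 2.55]. Speed limits (rad/s): [2.22, 2.22, 2.57, 3.14, 3.14, 3.14].

## Interface

Orientations are given as [roll, pitch, yaw] about the fixed x, y, z axes, in that order (R = Rz(yaw) Ry(pitch) Rx(roll)).
In Python, from cell import manip gives the robot as it stands.
- The arm moves only by the shell command python3 -m jog 'ROWS' [FORCE]. ROWS is JSON, a list of rows, each an object of numbers: "grip": the opening, from 0 (shut) to 1 (fully open); "tx", "ty", "tz": the shift along the tool's x, y, z in units of 40 mm (1.0 is 40 mm); "turn": the turn about the tool's x in units of 6 degrees (1.0 is 6 degrees). In form: [{"grip": .., "tx": .., "ty": .., "tz": .., "turn": ..}, ...]. A call has 1 to 12 rows; each row is the pose to reach, as a shift and turn from the pose commanded when the call began, along the tool's axes at that moment; what a row does not reach only later rows make up. A row lasts 1/12 s, in which the tool goes at most 41.7 mm and 7.16 degrees, less where a joint would pass 70% of its speed; a pose out of reach is approached as far as the arm can. A call with a gripper value outside its range is refused whole. The fingers move at their own pace and stop on an object; FORCE is the grip in N (left out, the last holds). Time passes only in rows, so rows that repeat a pose let the fingers close. It gives the time, the measured TCP pose, the force and the opening at its end, in the units of the state.
- manip.read_state(): the state, without advancing time (a new reading comes with each control period).
- manip.camera(name): name is "scene" or "side" or "wrist"; returns a dict with "image" (420x560x3 uint8, red, green, blue), "fx", "fy", "cx", "cy" (pixels), "eye" and "attitude" of the camera in the world. Camera axes: x right, y up, looking along -z (the intrinsics and any distortion apply to the point x, -y, -z); pixel columns grow to the right and rows downward; lengths in mm; the calibration is good to about 2 mm. A picture is of the moment at which its call begins. There is no depth.
- manip.sign_off(): hands the job in, once; it reports no verdict.
The state is a dict: "clock": time; "joints": joint angles; "qd": joint speeds; "effort": joint torques, N m; "eef_pos": TCP position; "eef_rot": TCP orientation; "wrist_force": force on the tool from outside, world axes, zero at the start; "moment": the same for the moment, N m; "finger_gap": finger opening in mm.
Only numpy, scipy, OpenCV 4.12 (cv2) and the standard library are available. Lean on these libraries where they do the work, as an engineer would, in place of code of your own. Each camera call takes 0.05 s, during which the arm holds its last target. There are 200 camera calls.

## Task

Set the black syrup caddy with the yellow lid on the counter in the flared mouth of the aluminium corner guide, then slide it along the counter between the rails, round the bend, without lifting it again and without letting it jam. Press it home against the grey stop, with about 10 newtons held for half a second, so that the red pin goes fully in; never force the caddy against the guide or stop with more than 18 newtons. Then let go and leave it standing there; leave the cup, bottle and jar alone.

Things in the scene. Friction and masses are not known exactly. Their poses are not given: they have to be found in the camera images.
- caddy: Syrup caddy, loose, 0.3 to 0.5 kg: upright oblong slippery black plastic tub, half-round ends, 64 mm long (its x), 44 wide (y), 52 high with its yellow lid. On the lid a yellow bar grip 40 long (x), 16 thick (y), 26 high: 52 to 78 mm above the counter. Origin: centre of underside, z up; ends alike. Pushed high it tips: push 25 to 35 mm above the counter.
- station: Corner guide, fixed to the counter. Origin: on the counter, middle of the lane's mouth; x into the lane, y left. No floor: the caddy slides on the counter between two aluminium rails 18 mm high, 6 thick, 48 apart inside, flaring to 96 apart at x = -40. Lane centre by the drawing, mm: (0,0) to (50,0), quarter circle left about (50,100), radius 100, to (150,100), then along +y to the stop.
- bend (a point): Point on the counter fixed to the station, at (50,100) mm: centre of the bend by the drawing; axes as the station's. The real rails are not measured: clamped together with the stop anywhere up to 10 mm off the drawing along station direction (1,-1) or (-1,1). Find them by feel or sight. They do not give. Three flat feet with screws, 12 mm high, lie outside the rails.
- outlet (a point): Point on the counter fixed to the station, at (150,200) mm: middle of the stop's face by the drawing. The stop is a grey block 46 mm wide, 42 high, face square to y. The real stop moves with the rails and is besides clamped anywhere up to 8 mm nearer or farther along y; not measured, does not give. Behind it, at y = 250 to 280 mm, a grey block 50 mm high with a red-capped pipe to 90 mm.
- pin (a joint): Red pin, 10 mm across, sticking out 10 mm from the middle of the stop's face, axis 30 mm above the counter. Value: how far it is pushed in, m; 0 free, 0.010 flush with the face, when the caddy is home. Its spring is under 0.3 N, too weak to push the standing caddy back.
- cup: White cup, bystander, 72 mm across, 85 mm high; origin at the centre of its underside.
- syrup: Amber bottle with a red cap, bystander, 60 mm across, 150 mm high; origin at the centre of its underside.
- jar: Clear jar with a yellow cap, bystander, 68 mm across, 70 mm high; origin at the centre of its underside.
Not all that is in view belongs to the job. Several things look just like the caddy: the one meant starts farthest to the robot's left.

How it is judged:
By the outcome, as a careful person would: the job done as asked, in the order asked, and still so for the second after the job is handed in, with the robot touching nothing.
It also fails if it takes over 70 s, if anything falls off the work surface, if the arm or the gripper's body presses on something with over 40 N, if the wrist force passes 120 N, or if a joint passes its speed limit or range.

## Working session

There is one attempt and no reset: what is moved stays moved. The work goes in short steps, Python scripts to look and compute and a shell command to move; the robot and the scene stay as the last step left them, time stands still between calls to the robot, and variables do not carry over. Pictures are saved under pics/ and viewed, about 8 in all and at most 12, crops included, and the job is handed in when it is done.

```bash
mkdir -p pics; ls
python3 - <<'E'
from cell import manip
import cv2,pickle
print(manip.tcp_to_grasp, manip.read_state())
for n in("scene","side"):
    c=manip.camera(n); pickle.dump(c,open(f"pics/{n}0.pkl","wb")); cv2.imwrite(f"pics/{n}0.png",c["image"][:,:,::-1])
    print({k:v for k,v in c.items() if k!="image"})
E
```

```text
pics
18.8 {'clock': 0.0, 'joints': array([-6.65939147e-02,  3.00474040e-01,  1.52160533e+00, -3.11680602e-06,
        1.32073706e+00, -6.65957157e-02]), 'qd': array([ 0.00091311,  0.00108165, -0.00148596,  0.0011346 ,  0.00045803,
        0.00045143]), 'effort': array([-1.53750298e-03, -5.31805658e+01, -3.52735734e+01,  7.07558286e-02,
        2.43994006e-02, -4.79655944e-05]), 'eef_pos': array([5.49716521e+02, 1.85003104e-02, 2.04874476e+02]), 'eef_rot': array([3.07746383, 1.56957255, 3.07746641]), 'wrist_force': array([0.2046891 , 0.72683982, 0.45621937]), 'moment': array([ 0.03646378,  0.04291788, -0.03092859]), 'finger_gap': 93.83456809836451}
{'fx': 382.2697438291428, 'fy': 382.2697438291428, 'cx': 279.7117139133887, 'cy': 208.137438796175, 'eye': array([1041.55280942,  128.85878967,  714.05463444]), 'attitude': array([ 0.64871918, -0.00925736,  1.83845437])}
{'fx': 380.81341205326, 'fy': 380.81341205326, 'cx': 279.1520984549368, 'cy': 203.8924217092902, 'eye': array([  79.88261085, -548.88851628,  458.26373665]), 'attitude': array([ 1.03390633, -0.00556929, -0.6670847 ])}
```

View pics/scene0.png

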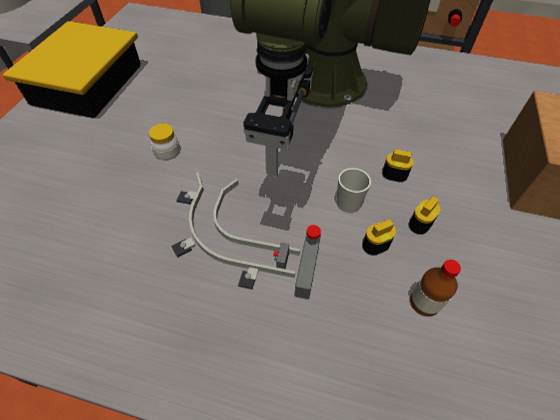

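View pics/side0.png

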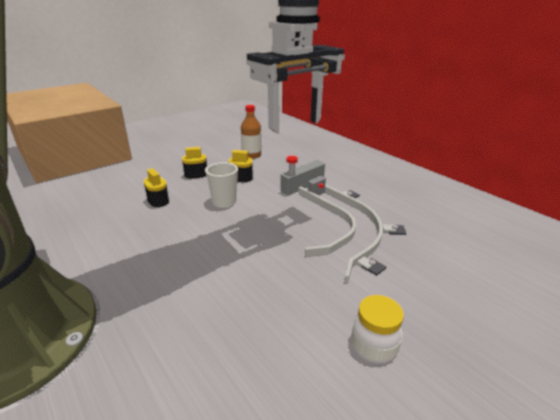

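Scene: three caddies at about (398,165), (425,215) and (379,237). The mouth of the guide is near (215,185), the stop near (283,255) and the grey block with the red-capped pipe near (310,260). The side view agrees.

```bash
cat > h.py <<'E'
import numpy as np,cv2,pickle
from scipy.spatial.transform import Rotation as R
def ray(c,u,v):
    d=R.from_euler('xyz',c["attitude"]).as_matrix()@np.array([(u-c["cx"])/c["fx"],-(v-c["cy"])/c["fy"],-1]); return d
def p2w(c,u,v,z=0):
    d=ray(c,u,v); return c["eye"]+d*(z-c["eye"][2])/d[2]
def w2p(c,p):
    q=R.from_euler('xyz',c["attitude"]).as_matrix().T@(np.array(p,float)-c["eye"]); return np.array([c["cx"]-c["fx"]*q[0]/q[2],c["cy"]+c["fy"]*q[1]/q[2]])
def load(n): return pickle.load(open(f"pics/{n}.pkl","rb"))
def crop(c,name,x0,y0,x1,y1,s):
    cv2.imwrite(f"pics/{name}.png",cv2.resize(c["image"][y0:y1,x0:x1,::-1],None,fx=s,fy=s,interpolation=cv2.INTER_CUBIC))
E
python3 - <<'E'
from h import *
c=load("scene0"); s=load("side0")
for n,u,v,z in[("A",401,156,78),("B",430,207,78),("C",382,227,78),("cup",353,190,42)]: print(n,p2w(c,u,v,z).round())
for n,u,v,z in[("a",153,176,78),("b",194,153,78),("c",239,155,78)]: print(n,p2w(s,u,v,z).round())
crop(c,"guide0",165,165,335,300,4.5)
E
```

```text
A [350. 240.  78.]
B [486. 310.  78.]
C [565. 218.  78.]
cup [453. 148.  42.]
a [330. 218.  78.]
b [462. 279.  78.]
c [545. 199.  78.]
```

View pics/guide0.png

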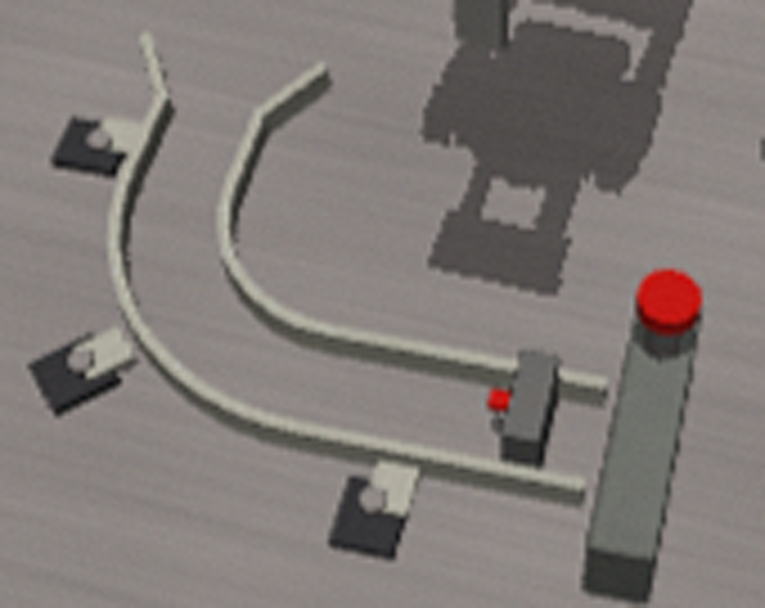

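```bash
cat >> h.py <<'E'
def sd(P,r):  # station-frame points -> distance from lane-parallel curve, radius r about (50,100)
    x,y=P[:,0],P[:,1]; rho=np.hypot(x-50,y-100)
    return np.where(x<50,(100-r)-y,np.where(y>100,x-50-r,rho-r))*1.0
def fit(Wo,Wi,p0,loss='soft_l1'):
    from scipy.optimize import least_squares
    def loc(p,W):
        c,s=np.cos(p[2]),np.sin(p[2]); d=W[:,:2]-p[:2]; return np.c_[d@[c,s],d@[-s,c]]
    f=lambda p:np.r_[sd(loc(p,Wo),127),sd(loc(p,Wi),73)]
    r=least_squares(f,p0,x_scale=[10,10,.1],loss=loss,f_scale=2); return r.x,f(r.x),loc
E
python3 - <<'E'
from h import *
c=load("scene0")
g=lambda L:np.array([p2w(c,165+u/4.5,165+v/4.5,18) for u,v in L])
o=[(166,100),(143,150),(122,200),(116,245),(125,295),(160,350),(205,392),(255,416),(320,432),(400,448),(500,470),(580,488)]
i=[(262,112),(240,155),(223,205),(230,250),(260,292),(300,320),(360,337),(440,352),(600,383)]
Wo,Wi=g(o),g(i)
print(Wo[:,:2].round().tolist(),Wi[:,:2].round().tolist())
p,res,loc=fit(Wo,Wi,[450,-130,0.1]); print(p,res.round(1)); print(loc(p,Wo).round().tolist(),loc(p,Wi).round().tolist())
print(loc(p,g([(148,40),(322,70)])))
# stop top front edge, z=42
S=np.array([p2w(c,165+u/4.5,165+v/4.5,42) for u,v in[(520,352),(506,428),(558,352),(545,440)]]);print(loc(p,S))
E
```

```text
[[521.0, -199.0], [556.0, -198.0], [588.0, -195.0], [615.0, -187.0], [642.0, -171.0], [666.0, -143.0], [682.0, -114.0], [688.0, -87.0], [687.0, -55.0], [685.0, -17.0], [684.0, 30.0], [683.0, 67.0]] [[515.0, -148.0], [545.0, -148.0], [578.0, -145.0], [603.0, -132.0], [622.0, -109.0], [632.0, -84.0], [634.0, -54.0], [631.0, -14.0], [627.0, 63.0]]
[ 5.15065926e+02 -1.73991696e+02  4.12220115e-02] [-1.6 -1.7 -0.8  0.1  0.6 -0.3  0.9  0.6  0.2 -0.3  0.2  0.8  0.6  2.6
  1.9 -0.2 -1.6 -0.6  0.4 -0.2 -1. ]
[[5.0, -25.0], [40.0, -25.0], [72.0, -24.0], [99.0, -17.0], [127.0, -2.0], [152.0, 25.0], [169.0, 54.0], [176.0, 80.0], [177.0, 112.0], [177.0, 150.0], [177.0, 197.0], [178.0, 234.0]] [[1.0, 26.0], [31.0, 24.0], [64.0, 26.0], [89.0, 39.0], [110.0, 61.0], [121.0, 85.0], [123.0, 115.0], [123.0, 155.0], [122.0, 232.0]]
[[-33.33654426 -49.55760386]
 [-34.53690231  48.57047171]]
[[128.67094217 194.64351912]
 [168.73496394 197.43376587]
 [124.66100492 211.60107489]
 [170.65430492 215.60482401]]
```

Rail fit: the actual guide frame is at about (515,-174), yaw 0.041 rad, with the stop face near y=196. Both are good to about 2 mm. Target is caddy B, farthest left.

```bash
cat >> h.py <<'E'
def plan(x,y,z,yaw=None,st=None):
    "rows needed (units) from the present pose to TCP x,y,z with jaw axis heading yaw (mod pi)"
    from cell import manip
    st=st or manip.read_state(); M=R.from_euler('xyz',st["eef_rot"]).as_matrix()
    d=M.T@(np.array([x,y,z])-st["eef_pos"])/40
    jy=np.arctan2(M[1,2],M[0,2]); t=0
    if yaw is not None: t=-((yaw-jy+np.pi/2)%np.pi-np.pi/2)   # tool x points down: + turn is clockwise from above
    return dict(tx=d[0].round(3),ty=d[1].round(3),tz=d[2].round(3),turn=round(np.degrees(t)/6,2),jaw=round(np.degrees(jy),1))
E
python3 - <<'E'
from h import *
c=load("scene0")
for n,u,v in[("bottle",428,304),("jar",167,153),("cup",351,206)]: print(n,p2w(c,u,v,0).round())
from cell import manip
print(R.from_euler('xyz',manip.read_state()["eef_rot"]).as_matrix().round(3))
print(plan(470,310,205))
E
```

```text
bottle [668. 337.   0.]
jar [ 423. -340.    0.]
cup [466. 152.   0.]
[[-0.001  0.     1.   ]
 [ 0.     1.    -0.   ]
 [-1.     0.    -0.001]]
{'tx': np.float64(0.001), 'ty': np.float64(7.75), 'tz': np.float64(-1.994), 'turn': np.float64(0.0), 'jaw': np.float64(-0.0)}
```

```bash
python3 -m jog '[{"grip":1,"ty":1,"tz":-0.3},{"grip":1,"ty":2,"tz":-0.6},{"grip":1,"ty":3,"tz":-0.9},{"grip":1,"ty":4,"tz":-1.2},{"grip":1,"ty":5,"tz":-1.5},{"grip":1,"ty":6,"tz":-1.8},{"grip":1,"ty":7,"tz":-2},{"grip":1,"ty":7.75,"tz":-2},{"grip":1,"ty":7.75,"tz":-2},{"grip":1,"ty":7.75,"tz":-2},{"grip":1,"ty":7.75,"tz":-2}]'
python3 - <<'E'
from cell import manip
from h import *
c=manip.camera("wrist"); pickle.dump(c,open("pics/w1.pkl","wb")); cv2.imwrite("pics/w1.png",c["image"][:,:,::-1])
print({k:v for k,v in c.items() if k!="image"}); print(manip.read_state()["eef_pos"])
E
```

```text
$[0]: bad value
```

```bash
python3 -m jog '[{"grip":1.0,"tx":0,"ty":1.0,"tz":-0.3,"turn":0},{"grip":1.0,"tx":0,"ty":2.0,"tz":-0.6,"turn":0},{"grip":1.0,"tx":0,"ty":3.0,"tz":-0.9,"turn":0},{"grip":1.0,"tx":0,"ty":4.0,"tz":-1.2,"turn":0},{"grip":1.0,"tx":0,"ty":5.0,"tz":-1.5,"turn":0},{"grip":1.0,"tx":0,"ty":6.0,"tz":-1.8,"turn":0},{"grip":1.0,"tx":0,"ty":7.0,"tz":-2.0,"turn":0},{"grip":1.0,"tx":0,"ty":7.75,"tz":-2.0,"turn":0},{"grip":1.0,"tx":0,"ty":7.75,"tz":-2.0,"turn":0},{"grip":1.0,"tx":0,"ty":7.75,"tz":-2.0,"turn":0},{"grip":1.0,"tx":0,"ty":7.75,"tz":-2.0,"turn":0}]'
python3 - <<'E'
from cell import manip
from h import *
c=manip.camera("wrist"); pickle.dump(c,open("pics/w1.pkl","wb")); cv2.imwrite("pics/w1.png",c["image"][:,:,::-1])
print({k:v for k,v in c.items() if k!="image"}); print(manip.read_state()["eef_pos"])
E
```

```text
clock: 1.02
eef_pos: [469.9, 309.5, 205.1]
eef_rot: [-2.395, 1.57, -2.395]
wrist_force: [0.6, -1.2, -0.9]
finger_gap: 94.2
{'fx': 368.78835395577715, 'fy': 368.78835395577715, 'cx': 283.613381924304, 'cy': 208.70409127898924, 'eye': array([470.02145311, 375.70277442, 384.70263668]), 'attitude': array([-2.33575957e-01,  1.04767258e-03, -2.29323136e-04])}
[470.13844925 309.07855461 205.23517673]
```

View pics/w1.png

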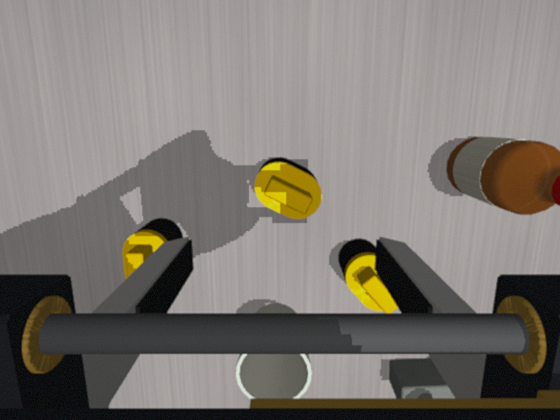

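Wrist view: target caddy centred near (288,190), its bar tilted about 25° down to the right. The other two look-alikes and the cup are nearer the gripper.

Run:
```python
from h import *
c=load("w1"); crop(c,"w1c",245,145,335,230,7)
```

```text
(no output)
```

View pics/w1c.png

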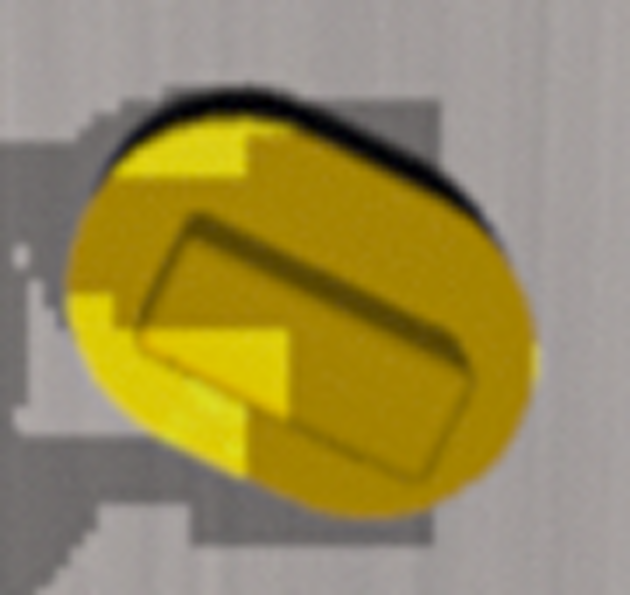

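Run:
```python
from h import *
c=load("w1")
P=np.array([p2w(c,245+u/7,145+v/7,78)[:2] for u,v in[(195,240),(472,372),(422,485),(138,343)]])
m=P.mean(0);d=P[1]+P[2]-P[0]-P[3];print(m,np.linalg.norm(d)/2,np.linalg.norm(P[0]-P[3]),np.linalg.norm(P[1]-P[2]))
a=np.arctan2(d[1],d[0]);print(np.degrees(a)); print(plan(m[0],m[1],55,a+np.pi/2))
```

```text
[474.19274245 313.34886988] 38.020214345049006 14.379850930407784 15.311058672359632
-26.453680422747418
{'tx': np.float64(3.756), 'ty': np.float64(0.108), 'tz': np.float64(0.103), 'turn': np.float64(-10.6), 'jaw': np.float64(-0.0)}
```

```bash
python3 -m jog '[{"grip":0.6,"tx":0.2,"ty":0.1,"tz":0.1,"turn":-1.1},{"grip":0.6,"tx":0.5,"ty":0.1,"tz":0.1,"turn":-2.2},{"grip":0.6,"tx":0.8,"ty":0.1,"tz":0.1,"turn":-3.3},{"grip":0.6,"tx":1.1,"ty":0.1,"tz":0.1,"turn":-4.4},{"grip":0.6,"tx":1.4,"ty":0.1,"tz":0.1,"turn":-5.5},{"grip":0.6,"tx":1.7,"ty":0.1,"tz":0.1,"turn":-6.6},{"grip":0.6,"tx":2.0,"ty":0.1,"tz":0.1,"turn":-7.7},{"grip":0.6,"tx":2.2,"ty":0.1,"tz":0.1,"turn":-8.8},{"grip":0.6,"tx":2.4,"ty":0.1,"tz":0.1,"turn":-9.9},{"grip":0.6,"tx":2.5,"ty":0.1,"tz":0.1,"turn":-10.6},{"grip":0.6,"tx":2.5,"ty":0.1,"tz":0.1,"turn":-10.6},{"grip":0.6,"tx":2.5,"ty":0.1,"tz":0.1,"turn":-10.6}]'
python3 - <<'E'
from cell import manip
from h import *
c=manip.camera("wrist"); pickle.dump(c,open("pics/w2.pkl","wb")); cv2.imwrite("pics/w2.png",c["image"][:,:,::-1])
print(manip.read_state()["eef_pos"],plan(474.2,313.3,55,np.radians(63.5)))
print([w2p(c,(474.2,313.3,z)).round() for z in (78,0)])
E
```

```text
clock: 2.07
eef_pos: [474.3, 313.1, 105.7]
eef_rot: [-2.826, 1.571, -1.72]
wrist_force: [0.5, -0.1, 0.6]
finger_gap: 56.4
[474.41669543 313.34015634 105.90824069] {'tx': np.float64(1.273), 'ty': np.float64(0.005), 'tz': np.float64(-0.004), 'turn': np.float64(-0.02), 'jaw': np.float64(63.4)}
[array([285., 237.]), array([284., 207.])]
```

View pics/w2.png

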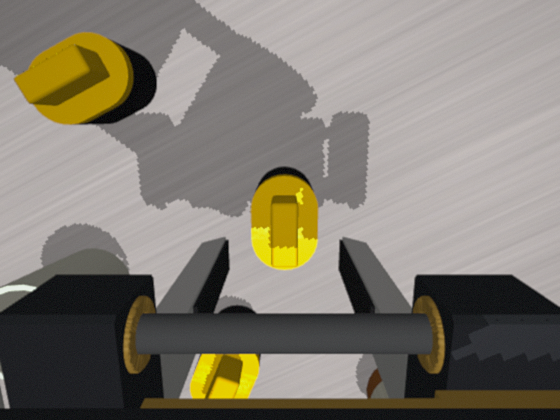

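Wrist view 2: the bar is upright and centred at about (285,238), as predicted at (285,237). Descend and grip.

```bash
python3 -m jog '[{"grip":0.6,"tx":0.5,"ty":0,"tz":0,"turn":0},{"grip":0.6,"tx":1.0,"ty":0,"tz":0,"turn":0},{"grip":0.6,"tx":1.27,"ty":0,"tz":0,"turn":0},{"grip":0.6,"tx":1.27,"ty":0,"tz":0,"turn":0},{"grip":0.05,"tx":1.27,"ty":0,"tz":0,"turn":0},{"grip":0.05,"tx":1.27,"ty":0,"tz":0,"turn":0},{"grip":0.05,"tx":1.27,"ty":0,"tz":0,"turn":0},{"grip":0.05,"tx":1.27,"ty":0,"tz":0,"turn":0},{"grip":0.05,"tx":1.27,"ty":0,"tz":0,"turn":0},{"grip":0.05,"tx":1.27,"ty":0,"tz":0,"turn":0}]' 30
python3 -m jog '[{"grip":0.05,"tx":-0.3,"ty":0,"tz":0,"turn":0},{"grip":0.05,"tx":-0.8,"ty":0,"tz":0,"turn":0},{"grip":0.05,"tx":-1.4,"ty":0,"tz":0,"turn":0},{"grip":0.05,"tx":-2.0,"ty":0,"tz":0,"turn":0},{"grip":0.05,"tx":-2.3,"ty":0,"tz":0,"turn":0},{"grip":0.05,"tx":-2.3,"ty":0,"tz":0,"turn":0},{"grip":0.05,"tx":-2.3,"ty":0,"tz":0,"turn":0}]'
python3 - <<'E'
from h import *
yaw=0.041; c,s=np.cos(yaw),np.sin(yaw)
x=515+c*-25; y=-174+s*-25; print(x,y)
for z in (147,56): print(plan(x,y,z,yaw+np.pi/2))
E
```

```text
clock: 2.95
eef_pos: [474.1, 314.1, 55.0]
eef_rot: [-0.579, 1.57, 0.531]
wrist_force: [-0.1, -0.7, 0.4]
finger_gap: 20.0
clock: 3.53
eef_pos: [473.8, 313.9, 146.3]
eef_rot: [2.429, 1.571, -2.744]
wrist_force: [-0.2, 0.9, -4.7]
finger_gap: 15.8
490.0210095566639 -175.02471285330242
{'tx': np.float64(-0.016), 'ty': np.float64(-5.798), 'tz': np.float64(-10.768), 'turn': np.float64(-4.79), 'jaw': np.float64(63.6)}
{'tx': np.float64(2.259), 'ty': np.float64(-5.798), 'tz': np.float64(-10.768), 'turn': np.float64(-4.79), 'jaw': np.float64(63.6)}
```

```bash
python3 -m jog '[{"grip":0.05,"tx":-0.5,"ty":-0.1,"tz":-0.2,"turn":0},{"grip":0.05,"tx":-0.9,"ty":-0.3,"tz":-0.6,"turn":-0.3},{"grip":0.05,"tx":-0.9,"ty":-0.7,"tz":-1.3,"turn":-0.7},{"grip":0.05,"tx":-0.9,"ty":-1.1,"tz":-2.1,"turn":-1.1},{"grip":0.05,"tx":-0.9,"ty":-1.55,"tz":-2.9,"turn":-1.5},{"grip":0.05,"tx":-0.9,"ty":-2.0,"tz":-3.7,"turn":-1.9},{"grip":0.05,"tx":-0.9,"ty":-2.45,"tz":-4.5,"turn":-2.3},{"grip":0.05,"tx":-0.9,"ty":-2.9,"tz":-5.3,"turn":-2.7},{"grip":0.05,"tx":-0.9,"ty":-3.3,"tz":-6.1,"turn":-3.1},{"grip":0.05,"tx":-0.9,"ty":-3.75,"tz":-6.9,"turn":-3.5},{"grip":0.05,"tx":-0.9,"ty":-4.15,"tz":-7.7,"turn":-3.9},{"grip":0.05,"tx":-0.9,"ty":-4.6,"tz":-8.5,"turn":-4.3}]'
python3 - <<'E'
from h import *
print(plan(490,-175,146,0.041+np.pi/2))
E
```

```text
clock: 4.53
eef_pos: [486.5, -73.9, 180.9]
eef_rot: [1.335, 1.568, 2.898]
wrist_force: [1.4, 0.5, -4.5]
finger_gap: 15.6
{'tx': np.float64(0.871), 'ty': np.float64(-0.111), 'tz': np.float64(-2.527), 'turn': np.float64(-0.47), 'jaw': np.float64(89.5)}
```

```bash
python3 -m jog '[{"grip":0.05,"tx":0,"ty":-0.03,"tz":-0.7,"turn":-0.1},{"grip":0.05,"tx":0,"ty":-0.06,"tz":-1.4,"turn":-0.2},{"grip":0.05,"tx":0.1,"ty":-0.1,"tz":-2.1,"turn":-0.35},{"grip":0.05,"tx":0.6,"ty":-0.11,"tz":-2.5,"turn":-0.47},{"grip":0.05,"tx":1.2,"ty":-0.11,"tz":-2.53,"turn":-0.47},{"grip":0.05,"tx":1.8,"ty":-0.11,"tz":-2.53,"turn":-0.47},{"grip":0.05,"tx":2.4,"ty":-0.11,"tz":-2.53,"turn":-0.47},{"grip":0.05,"tx":2.8,"ty":-0.11,"tz":-2.53,"turn":-0.47},{"grip":0.05,"tx":2.8,"ty":-0.11,"tz":-2.53,"turn":-0.47},{"grip":0.05,"tx":2.8,"ty":-0.11,"tz":-2.53,"turn":-0.47}]'
python3 - <<'E'
from cell import manip
from h import *
print(manip.read_state()["eef_pos"],manip.read_state()["joints"])
c=manip.camera("scene"); pickle.dump(c,open("pics/s1.pkl","wb")); 
w=manip.camera("wrist"); pickle.dump(w,open("pics/w3.pkl","wb"))
a=cv2.resize(c["image"][130:310,165:335],None,fx=3.3,fy=3.3,interpolation=cv2.INTER_CUBIC)[:,:400]
a=cv2.resize(c["image"][135:300,165:335],(400,388),interpolation=cv2.INTER_CUBIC)
b=cv2.resize(w["image"],(400,300)); b=np.vstack([b,np.zeros((88,400,3),np.uint8)])
cv2.imwrite("pics/m1.png",np.hstack([a,b])[:,:,::-1])
E
```

```text
clock: 5.37
eef_pos: [490.1, -173.2, 69.4]
eef_rot: [1.13, 1.567, 2.74]
wrist_force: [-0.4, -1.0, -2.5]
finger_gap: 15.6
[ 490.11882252 -173.233362     69.35041919] [-4.10197457e-01  3.93232399e-01  1.73946948e+00 -3.31083355e-05
  1.01222149e+00 -2.01973502e+00]
```

View pics/m1.png

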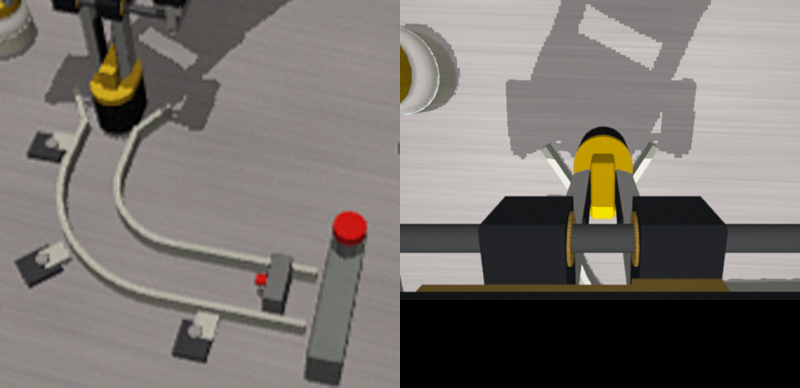

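The caddy hangs centred between the flare tips: in the right panel the tips are at x≈545 and 655 and the caddy at 602. Lower it.

```bash
python3 -m jog '[{"grip":0.05,"tx":0.15,"ty":0,"tz":0,"turn":0},{"grip":0.05,"tx":0.28,"ty":0,"tz":0,"turn":0},{"grip":0.05,"tx":0.33,"ty":0,"tz":0,"turn":0},{"grip":0.05,"tx":0.33,"ty":0,"tz":0,"turn":0},{"grip":0.05,"tx":0.33,"ty":0,"tz":0,"turn":0}]'
python3 -m jog '[{"grip":0.05,"tx":0.02,"ty":0,"tz":0,"turn":0},{"grip":0.05,"tx":0.02,"ty":0,"tz":0,"turn":0}]'
```

```text
clock: 5.88
eef_pos: [491.8, -173.7, 59.1]
eef_rot: [-1.936, 1.568, -0.326]
wrist_force: [-3.6, 3.4, 13.9]
finger_gap: 15.9
clock: 6.05
eef_pos: [491.8, -173.8, 59.0]
eef_rot: [-1.945, 1.568, -0.335]
wrist_force: [-8.5, 4.7, 24.7]
finger_gap: 15.8
```

```bash
python3 -m jog '[{"grip":0.05,"tx":-0.07,"ty":0,"tz":0,"turn":0},{"grip":0.05,"tx":-0.07,"ty":0,"tz":0,"turn":0}]'; python3 -m jog '[{"grip":0.3,"tx":0,"ty":0,"tz":0,"turn":0},{"grip":0.3,"tx":0,"ty":0,"tz":0,"turn":0},{"grip":0.3,"tx":0,"ty":0,"tz":0,"turn":0},{"grip":0.3,"tx":0,"ty":0,"tz":0,"turn":0},{"grip":0.3,"tx":-0.5,"ty":0,"tz":0,"turn":0},{"grip":0.3,"tx":-1.0,"ty":0,"tz":0,"turn":0},{"grip":0.3,"tx":-1.5,"ty":0,"tz":0,"turn":0},{"grip":0.3,"tx":-1.8,"ty":0,"tz":0,"turn":0},{"grip":0.3,"tx":-1.8,"ty":0,"tz":0,"turn":0}]'
python3 - <<'E'
from cell import manip
from h import *
st=manip.read_state();print(st["eef_pos"],R.from_euler('xyz',st["eef_rot"]).as_matrix().round(3).tolist())
c=manip.camera("scene"); pickle.dump(c,open("pics/s2.pkl","wb")); 
w=manip.camera("wrist"); pickle.dump(w,open("pics/w4.pkl","wb"))
a=cv2.resize(c["image"][140:235,170:270],(400,380),interpolation=cv2.INTER_CUBIC)
b=cv2.resize(w["image"][90:380,140:440],(400,380),interpolation=cv2.INTER_CUBIC)
cv2.imwrite("pics/m2.png",np.hstack([a,b])[:,:,::-1])
E
```

```text
clock: 6.22
eef_pos: [491.2, -173.7, 60.0]
eef_rot: [-2.044, 1.57, -0.434]
wrist_force: [0.2, 0.6, -4.3]
finger_gap: 15.5
clock: 6.97
eef_pos: [492.0, -174.1, 133.9]
eef_rot: [-2.021, 1.567, -0.412]
wrist_force: [-0.1, -0.5, 1.3]
finger_gap: 28.0
[ 492.04794981 -174.05973894  133.92035116] [[0.004, -0.999, -0.039], [-0.002, -0.039, 0.999], [-1.0, -0.004, -0.002]]
```

View pics/m2.png

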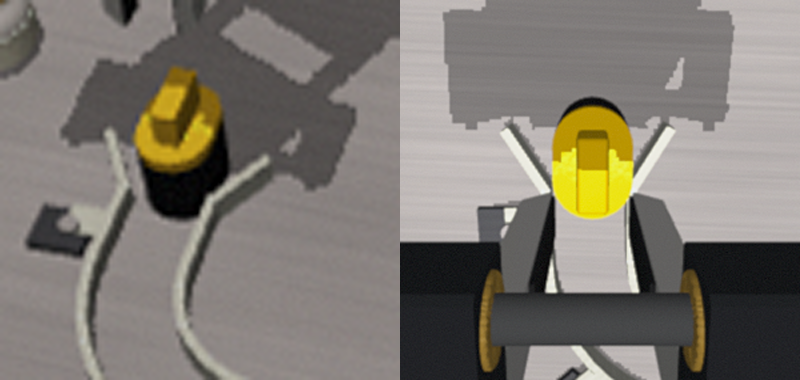

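Picture: the caddy stands upright in the flared mouth, in line with the lane. Next I swing the closed fingers behind it, with a half turn so joint 6 has range for the bend.

```bash
python3 -m jog '[{"grip":0,"tx":0,"ty":0.3,"tz":0,"turn":1.15},{"grip":0,"tx":0,"ty":0.7,"tz":0,"turn":2.3},{"grip":0,"tx":0,"ty":1.1,"tz":0,"turn":3.45},{"grip":0,"tx":0,"ty":1.45,"tz":0,"turn":4.6},{"grip":0,"tx":0,"ty":1.45,"tz":0,"turn":5.75},{"grip":0,"tx":0,"ty":1.45,"tz":0,"turn":6.9},{"grip":0,"tx":0,"ty":1.45,"tz":0,"turn":8.05},{"grip":0,"tx":0,"ty":1.45,"tz":0,"turn":9.2},{"grip":0,"tx":0,"ty":1.45,"tz":0,"turn":10.35},{"grip":0,"tx":0,"ty":1.45,"tz":0,"turn":11.5},{"grip":0,"tx":0,"ty":1.45,"tz":0,"turn":12.65},{"grip":0,"tx":0,"ty":1.45,"tz":0,"turn":13.8}]' 20
python3 -m jog '[{"grip":0,"tx":0,"ty":0,"tz":0,"turn":1.15},{"grip":0,"tx":0,"ty":0,"tz":0,"turn":2.3},{"grip":0,"tx":0,"ty":0,"tz":0,"turn":3.45},{"grip":0,"tx":0,"ty":0,"tz":0,"turn":4.6},{"grip":0,"tx":0,"ty":0,"tz":0,"turn":5.75},{"grip":0,"tx":0,"ty":0,"tz":0,"turn":6.9},{"grip":0,"tx":0,"ty":0,"tz":0,"turn":8.05},{"grip":0,"tx":0,"ty":0,"tz":0,"turn":9.2},{"grip":0,"tx":0,"ty":0,"tz":0,"turn":10.35},{"grip":0,"tx":0,"ty":0,"tz":0,"turn":11.5},{"grip":0,"tx":0,"ty":0,"tz":0,"turn":12.65},{"grip":0,"tx":0,"ty":0,"tz":0,"turn":13.8}]'
cat >> h.py <<'E'
F0=np.array([515,-174,0.041])
def lane(s):
    "lane centre (world x,y) and heading at arc length s from the mouth"
    a=50;L=np.pi*50
    if s<a: p,h=(s,0),0
    elif s<a+L: t=(s-a)/100; p,h=(50+100*np.sin(t),100-100*np.cos(t)),t
    else: p,h=(150,100+s-a-L),np.pi/2
    c,n=np.cos(F0[2]),np.sin(F0[2]); return F0[0]+c*p[0]-n*p[1],F0[1]+n*p[0]+c*p[1],h+F0[2]
def push(s0,ds,n,z=24,off=0):
    "rows for TCP at lane arc s0+ds*k, jaw across lane; off = lateral shift left"
    for k in range(1,n+1):
        x,y,h=lane(s0+ds*k); r=plan(x-off*np.sin(h),y+off*np.cos(h),z,h+np.pi/2); print(k,round(s0+ds*k),[float(r[q]) for q in("tx","ty","tz","turn")])
E
python3 - <<'E'
from h import *
from cell import manip
print(plan(435,-177,24,F0[2]+np.pi/2),manip.read_state()["joints"])
E
```

```text
clock: 8.07
eef_pos: [432.5, -175.6, 130.0]
eef_rot: [2.519, 1.569, 2.677]
wrist_force: [-0.8, -0.7, 0.5]
finger_gap: 0.3
clock: 9.07
eef_pos: [432.5, -175.6, 130.1]
eef_rot: [-2.312, 1.569, 2.685]
wrist_force: [0.7, 0.2, 0.4]
finger_gap: -0.2
{'tx': np.float64(2.651), 'ty': np.float64(0.055), 'tz': np.float64(0.055), 'turn': np.float64(2.32), 'jaw': np.float64(-73.7)} [-4.64187410e-01  1.98685872e-01  1.83483260e+00 -1.72497568e-05
  1.11018709e+00  8.22554207e-01]
```

```bash
python3 -m jog '[{"grip":0,"tx":0.4,"ty":0.05,"tz":0.05,"turn":1.1},{"grip":0,"tx":1.0,"ty":0.05,"tz":0.05,"turn":2.2},{"grip":0,"tx":1.6,"ty":0.05,"tz":0.05,"turn":2.32},{"grip":0,"tx":2.2,"ty":0.05,"tz":0.05,"turn":2.32},{"grip":0,"tx":2.6,"ty":0.05,"tz":0.05,"turn":2.32},{"grip":0,"tx":2.72,"ty":0.05,"tz":0.05,"turn":2.32},{"grip":0,"tx":2.72,"ty":0.05,"tz":0.05,"turn":2.32},{"grip":0,"tx":2.72,"ty":0.05,"tz":0.05,"turn":2.32}]'
python3 - <<'E'
from h import *
push(-80,6,10,z=22)
E
```

```text
clock: 9.73
eef_pos: [435.5, -177.2, 22.8]
eef_rot: [-2.069, 1.57, 2.69]
wrist_force: [-0.5, -0.3, 1.2]
finger_gap: 0.6
1 -74 [0.019, 0.139, 0.002, 0.06]
2 -68 [0.019, 0.289, 0.003, 0.06]
3 -62 [0.019, 0.439, 0.004, 0.06]
4 -56 [0.019, 0.589, 0.005, 0.06]
5 -50 [0.019, 0.739, 0.006, 0.06]
6 -44 [0.019, 0.889, 0.007, 0.06]
7 -38 [0.019, 1.039, 0.008, 0.06]
8 -32 [0.019, 1.189, 0.009, 0.06]
9 -26 [0.019, 1.339, 0.01, 0.06]
10 -20 [0.019, 1.489, 0.011, 0.06]
```

```bash
python3 -m jog '[{"grip":0,"tx":0,"ty":0.14,"tz":0,"turn":0},{"grip":0,"tx":0,"ty":0.28,"tz":0,"turn":0},{"grip":0,"tx":0,"ty":0.38,"tz":0,"turn":0},{"grip":0,"tx":0,"ty":0.48,"tz":0,"turn":0},{"grip":0,"tx":0,"ty":0.58,"tz":0,"turn":0},{"grip":0,"tx":0,"ty":0.68,"tz":0,"turn":0},{"grip":0,"tx":0,"ty":0.78,"tz":0,"turn":0},{"grip":0,"tx":0,"ty":0.88,"tz":0,"turn":0},{"grip":0,"tx":0,"ty":0.98,"tz":0,"turn":0},{"grip":0,"tx":0,"ty":1.08,"tz":0,"turn":0}]'
python3 - <<'E'
from cell import manip
from h import *
push(-36,5,12,z=22)
c=manip.camera("scene"); w=manip.camera("wrist")
a=cv2.resize(c["image"][140:235,170:270],(400,380),interpolation=cv2.INTER_CUBIC)
b=cv2.resize(w["image"],(400,300));b=np.vstack([b,np.zeros((80,400,3),np.uint8)])
cv2.imwrite("pics/m3.png",np.hstack([a,b])[:,:,::-1])
E
```

```text
clock: 10.57
eef_pos: [479.0, -175.1, 22.6]
eef_rot: [-1.899, 1.571, 2.86]
wrist_force: [-2.2, 0.1, 1.5]
finger_gap: 0.4
1 -31 [0.016, 0.124, 0.009, 0.06]
2 -26 [0.016, 0.249, 0.01, 0.06]
3 -21 [0.016, 0.374, 0.011, 0.06]
4 -16 [0.015, 0.499, 0.012, 0.06]
5 -11 [0.015, 0.624, 0.012, 0.06]
6 -6 [0.015, 0.749, 0.013, 0.06]
7 -1 [0.015, 0.874, 0.014, 0.06]
8 4 [0.015, 0.999, 0.015, 0.06]
9 9 [0.015, 1.124, 0.016, 0.06]
10 14 [0.015, 1.249, 0.016, 0.06]
11 19 [0.015, 1.374, 0.017, 0.06]
12 24 [0.015, 1.499, 0.018, 0.06]
```

View pics/m3.png

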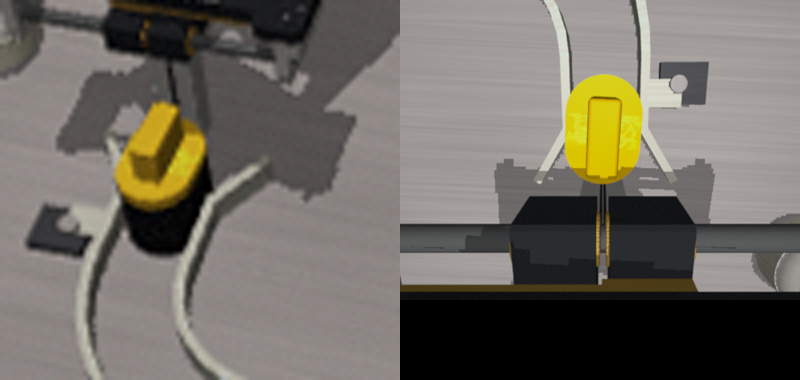

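Pushing works: the caddy is entering the lane and the drag is about 2 N.

```bash
python3 -m jog '[{"grip":0,"tx":0,"ty":0.12,"tz":0,"turn":0},{"grip":0,"tx":0,"ty":0.25,"tz":0.01,"turn":0},{"grip":0,"tx":0,"ty":0.37,"tz":0.01,"turn":0},{"grip":0,"tx":0,"ty":0.5,"tz":0.01,"turn":0},{"grip":0,"tx":0,"ty":0.62,"tz":0.01,"turn":0},{"grip":0,"tx":0,"ty":0.75,"tz":0.01,"turn":0},{"grip":0,"tx":0,"ty":0.87,"tz":0.01,"turn":0},{"grip":0,"tx":0,"ty":1.0,"tz":0.01,"turn":0},{"grip":0,"tx":0,"ty":1.12,"tz":0.01,"turn":0},{"grip":0,"tx":0,"ty":1.25,"tz":0.01,"turn":0}]'
python3 - <<'E'
from h import *
push(12,5,12,z=22)
E
```

```text
clock: 11.5
eef_pos: [529.1, -173.2, 22.6]
eef_rot: [-1.851, 1.571, 2.908]
wrist_force: [-1.0, -1.2, 0.0]
finger_gap: 0.3
1 17 [0.015, 0.073, 0.007, 0.06]
2 22 [0.015, 0.198, 0.008, 0.06]
3 27 [0.015, 0.323, 0.009, 0.06]
4 32 [0.015, 0.448, 0.009, 0.06]
5 37 [0.015, 0.573, 0.01, 0.06]
6 42 [0.015, 0.698, 0.011, 0.06]
7 47 [0.015, 0.823, 0.012, 0.06]
8 52 [0.015, 0.948, 0.012, -0.13]
9 57 [0.015, 1.073, 0.007, -0.61]
10 62 [0.015, 1.197, -0.004, -1.09]
11 67 [0.015, 1.321, -0.021, -1.56]
12 72 [0.015, 1.444, -0.045, -2.04]
```

```bash
python3 -m jog '[{"grip":0,"tx":0,"ty":0.1,"tz":0.01,"turn":0},{"grip":0,"tx":0,"ty":0.2,"tz":0.01,"turn":0},{"grip":0,"tx":0,"ty":0.32,"tz":0.01,"turn":0},{"grip":0,"tx":0,"ty":0.45,"tz":0.01,"turn":0},{"grip":0,"tx":0,"ty":0.57,"tz":0.01,"turn":0},{"grip":0,"tx":0,"ty":0.7,"tz":0.01,"turn":0},{"grip":0,"tx":0,"ty":0.82,"tz":0.01,"turn":0},{"grip":0,"tx":0,"ty":0.95,"tz":0.01,"turn":-0.13}]'
python3 - <<'E'
from h import *
push(50,5,12,z=22)
E
```

```text
clock: 12.17
eef_pos: [567.0, -171.7, 22.6]
eef_rot: [-2.393, 1.571, 2.381]
wrist_force: [-4.4, 0.1, 0.9]
finger_gap: 0.4
1 55 [0.015, 0.073, 0.001, -0.29]
2 60 [0.015, 0.198, -0.006, -0.77]
3 65 [0.015, 0.322, -0.019, -1.24]
4 70 [0.015, 0.446, -0.038, -1.72]
5 75 [0.015, 0.568, -0.063, -2.2]
6 80 [0.015, 0.689, -0.095, -2.68]
7 85 [0.015, 0.808, -0.133, -3.15]
8 90 [0.015, 0.925, -0.176, -3.63]
9 95 [0.015, 1.04, -0.225, -4.11]
10 100 [0.015, 1.152, -0.28, -4.59]
11 105 [0.015, 1.262, -0.341, -5.06]
12 110 [0.015, 1.368, -0.407, -5.54]
```

```bash
python3 -m jog '[{"grip":0,"tx":0,"ty":0.1,"tz":0,"turn":-0.4},{"grip":0,"tx":0,"ty":0.2,"tz":-0.01,"turn":-0.8},{"grip":0,"tx":0,"ty":0.32,"tz":-0.02,"turn":-1.25},{"grip":0,"tx":0,"ty":0.45,"tz":-0.04,"turn":-1.7},{"grip":0,"tx":0,"ty":0.57,"tz":-0.06,"turn":-2.2},{"grip":0,"tx":0,"ty":0.69,"tz":-0.1,"turn":-2.7}]'
python3 - <<'E'
from h import *
push(78,5,12,z=22)
E
```

```text
clock: 12.67
eef_pos: [594.4, -166.2, 22.6]
eef_rot: [-0.215, 1.571, -1.439]
wrist_force: [-2.8, -0.8, 0.6]
finger_gap: 0.6
1 83 [0.015, 0.072, 0.0, -0.23]
2 88 [0.015, 0.197, -0.006, -0.71]
3 93 [0.015, 0.321, -0.018, -1.19]
4 98 [0.015, 0.445, -0.037, -1.66]
5 103 [0.015, 0.567, -0.062, -2.14]
6 108 [0.015, 0.689, -0.093, -2.62]
7 113 [0.015, 0.808, -0.129, -3.1]
8 118 [0.015, 0.925, -0.172, -3.57]
9 123 [0.015, 1.041, -0.221, -4.05]
10 128 [0.015, 1.153, -0.275, -4.53]
11 133 [0.015, 1.263, -0.335, -5.01]
12 138 [0.015, 1.37, -0.4, -5.48]
```

```bash
python3 -m jog '[{"grip":0,"tx":0,"ty":0.1,"tz":0,"turn":-0.35},{"grip":0,"tx":0,"ty":0.2,"tz":-0.01,"turn":-0.75},{"grip":0,"tx":0,"ty":0.32,"tz":-0.02,"turn":-1.2},{"grip":0,"tx":0,"ty":0.45,"tz":-0.04,"turn":-1.66},{"grip":0,"tx":0,"ty":0.57,"tz":-0.06,"turn":-2.15},{"grip":0,"tx":0,"ty":0.69,"tz":-0.09,"turn":-2.6},{"grip":0,"tx":0,"ty":0.81,"tz":-0.13,"turn":-3.1}]'
python3 - <<'E'
from h import *
push(111,5,12,z=22)
E
```

```text
clock: 13.25
eef_pos: [623.2, -150.4, 22.7]
eef_rot: [-0.123, 1.57, -1.023]
wrist_force: [-2.0, -1.8, 0.5]
finger_gap: 0.6
1 116 [0.016, 0.074, -0.005, -0.29]
2 121 [0.016, 0.198, -0.012, -0.76]
3 126 [0.016, 0.323, -0.025, -1.24]
4 131 [0.016, 0.446, -0.044, -1.72]
5 136 [0.016, 0.569, -0.069, -2.2]
6 141 [0.016, 0.69, -0.101, -2.67]
7 146 [0.016, 0.809, -0.139, -3.15]
8 151 [0.016, 0.926, -0.182, -3.63]
9 156 [0.016, 1.041, -0.231, -4.11]
10 161 [0.016, 1.153, -0.286, -4.58]
11 166 [0.016, 1.262, -0.347, -5.06]
12 171 [0.016, 1.369, -0.412, -5.54]
```

```bash
python3 -m jog '[{"grip":0,"tx":0,"ty":0.1,"tz":0,"turn":-0.35},{"grip":0,"tx":0,"ty":0.2,"tz":-0.01,"turn":-0.75},{"grip":0,"tx":0,"ty":0.32,"tz":-0.02,"turn":-1.2},{"grip":0,"tx":0,"ty":0.45,"tz":-0.04,"turn":-1.7},{"grip":0,"tx":0,"ty":0.57,"tz":-0.07,"turn":-2.2},{"grip":0,"tx":0,"ty":0.69,"tz":-0.1,"turn":-2.65},{"grip":0,"tx":0,"ty":0.81,"tz":-0.14,"turn":-3.15}]'
python3 - <<'E'
from h import *
push(144,5,12,z=22)
E
```

```text
clock: 13.83
eef_pos: [645.1, -126.0, 22.6]
eef_rot: [-0.349, 1.57, -0.919]
wrist_force: [-1.9, -2.7, 0.1]
finger_gap: 0.6
1 149 [0.016, 0.074, -0.003, -0.29]
2 154 [0.016, 0.199, -0.01, -0.77]
3 159 [0.016, 0.323, -0.023, -1.24]
4 164 [0.016, 0.447, -0.042, -1.72]
5 169 [0.016, 0.569, -0.068, -2.2]
6 174 [0.016, 0.69, -0.099, -2.67]
7 179 [0.016, 0.809, -0.137, -3.15]
8 184 [0.016, 0.927, -0.18, -3.63]
9 189 [0.016, 1.042, -0.23, -4.11]
10 194 [0.016, 1.154, -0.285, -4.58]
11 199 [0.016, 1.263, -0.345, -5.06]
12 204 [0.016, 1.369, -0.411, -5.54]
```

```bash
python3 -m jog '[{"grip":0,"tx":0,"ty":0.1,"tz":0,"turn":-0.35},{"grip":0,"tx":0,"ty":0.2,"tz":-0.01,"turn":-0.75},{"grip":0,"tx":0,"ty":0.32,"tz":-0.02,"turn":-1.2},{"grip":0,"tx":0,"ty":0.45,"tz":-0.04,"turn":-1.7},{"grip":0,"tx":0,"ty":0.57,"tz":-0.07,"turn":-2.2},{"grip":0,"tx":0,"ty":0.69,"tz":-0.1,"turn":-2.65},{"grip":0,"tx":0,"ty":0.81,"tz":-0.14,"turn":-3.15}]'
python3 - <<'E'
from h import *
push(177,5,8,z=22)
E
```

```text
clock: 14.42
eef_pos: [658.1, -95.5, 22.7]
eef_rot: [-0.083, 1.57, -0.323]
wrist_force: [-0.4, -1.5, -0.4]
finger_gap: 0.5
1 182 [0.017, 0.068, -0.003, -0.29]
2 187 [0.017, 0.193, -0.01, -0.77]
3 192 [0.017, 0.317, -0.023, -1.24]
4 197 [0.017, 0.441, -0.043, -1.72]
5 202 [0.017, 0.563, -0.068, -2.2]
6 207 [0.017, 0.684, -0.1, -2.68]
7 212 [0.017, 0.804, -0.134, -2.68]
8 217 [0.017, 0.924, -0.169, -2.68]
```

```bash
python3 -m jog '[{"grip":0,"tx":0,"ty":0.1,"tz":0,"turn":-0.35},{"grip":0,"tx":0,"ty":0.2,"tz":-0.01,"turn":-0.8},{"grip":0,"tx":0,"ty":0.32,"tz":-0.02,"turn":-1.25},{"grip":0,"tx":0,"ty":0.44,"tz":-0.04,"turn":-1.7},{"grip":0,"tx":0,"ty":0.56,"tz":-0.07,"turn":-2.2},{"grip":0,"tx":0,"ty":0.68,"tz":-0.1,"turn":-2.68}]'
python3 - <<'E'
from cell import manip
from h import *
push(205,2,14,z=22)
c=manip.camera("scene"); w=manip.camera("wrist")
for n,q in(("s5",c),("w5",w)): pickle.dump(q,open(f"pics/{n}.pkl","wb"))
a=cv2.resize(c["image"][175:295,200:326],(400,380),interpolation=cv2.INTER_CUBIC)
b=cv2.resize(w["image"],(400,300));b=np.vstack([b,np.zeros((80,400,3),np.uint8)])
cv2.imwrite("pics/m4.png",np.hstack([a,b])[:,:,::-1])
E
```

```text
clock: 14.92
eef_pos: [660.8, -68.1, 22.7]
eef_rot: [-0.259, 1.57, -0.218]
wrist_force: [0.7, -1.4, 0.4]
finger_gap: 0.8
1 207 [0.017, 0.001, 0.0, 0.01]
2 209 [0.017, 0.051, 0.0, -0.0]
3 211 [0.017, 0.101, 0.0, -0.0]
4 213 [0.017, 0.151, 0.0, -0.0]
5 215 [0.017, 0.201, 0.0, -0.0]
6 217 [0.017, 0.251, 0.0, -0.0]
7 219 [0.017, 0.301, 0.0, -0.0]
8 221 [0.017, 0.351, 0.0, -0.0]
9 223 [0.017, 0.401, 0.0, -0.0]
10 225 [0.017, 0.451, 0.0, -0.0]
11 227 [0.017, 0.501, 0.0, -0.0]
12 229 [0.017, 0.551, 0.0, -0.0]
13 231 [0.017, 0.601, 0.0, -0.0]
14 233 [0.017, 0.651, 0.0, -0.0]
```

View pics/m4.png

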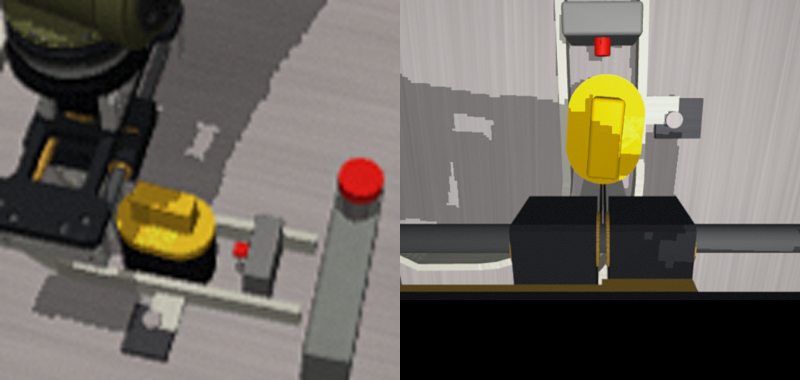

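The caddy is round the bend, with the stop and pin straight ahead. I estimate the remaining gap before creeping in.

```bash
python3 - <<'E'
from h import *
w=load("w5")
a=p2w(w,284,105,52);b=p2w(w,284,52,42);p=p2w(w,284,77,30)
print(a,b,p,"gap",b-a, "stop face y in rail frame", b)
E
python3 -m jog '[{"grip":0,"tx":0,"ty":0.08,"tz":0,"turn":0},{"grip":0,"tx":0,"ty":0.16,"tz":0,"turn":0},{"grip":0,"tx":0,"ty":0.24,"tz":0,"turn":0},{"grip":0,"tx":0,"ty":0.3,"tz":0,"turn":0},{"grip":0,"tx":0,"ty":0.35,"tz":0,"turn":0},{"grip":0,"tx":0,"ty":0.35,"tz":0,"turn":0}]'
```

```text
[657.52457278   5.11010566  52.        ] [656.58889899  26.23472178  42.        ] [656.98202218  17.95236743  30.        ] gap [ -0.9356738   21.12461612 -10.        ] stop face y in rail frame [656.58889899  26.23472178  42.        ]
clock: 15.52
eef_pos: [659.6, -53.8, 22.7]
eef_rot: [0.859, 1.571, 0.897]
wrist_force: [-0.2, 0.6, -0.1]
finger_gap: 0.6
```

```bash
python3 -m jog '[{"grip":0,"tx":0,"ty":0.03,"tz":0,"turn":0},{"grip":0,"tx":0,"ty":0.06,"tz":0,"turn":0},{"grip":0,"tx":0,"ty":0.09,"tz":0,"turn":0},{"grip":0,"tx":0,"ty":0.09,"tz":0,"turn":0}]'
python3 -m jog '[{"grip":0,"tx":0,"ty":0.015,"tz":0,"turn":0},{"grip":0,"tx":0,"ty":0.03,"tz":0,"turn":0},{"grip":0,"tx":0,"ty":0.03,"tz":0,"turn":0}]'
```

```text
clock: 15.85
eef_pos: [659.5, -50.5, 22.7]
eef_rot: [0.051, 1.571, 0.089]
wrist_force: [-0.4, -0.5, 0.4]
finger_gap: 0.8
clock: 16.1
eef_pos: [659.4, -49.4, 22.7]
eef_rot: [-0.343, 1.571, -0.306]
wrist_force: [0.1, -2.0, 0.2]
finger_gap: 0.6
```

```bash
python3 -m jog '[{"grip":0,"tx":0,"ty":0.015,"tz":0,"turn":0},{"grip":0,"tx":0,"ty":0.025,"tz":0,"turn":0},{"grip":0,"tx":0,"ty":0.025,"tz":0,"turn":0}]'
```

```text
clock: 16.35
eef_pos: [659.4, -48.4, 22.7]
eef_rot: [1.206, 1.571, 1.244]
wrist_force: [-0.6, -1.5, 0.9]
finger_gap: 0.2
```

```bash
python3 -m jog '[{"grip":0,"tx":0,"ty":0.01,"tz":0,"turn":0},{"grip":0,"tx":0,"ty":0.02,"tz":0,"turn":0},{"grip":0,"tx":0,"ty":0.02,"tz":0,"turn":0}]'
```

```text
clock: 16.6
eef_pos: [659.4, -47.6, 22.7]
eef_rot: [0.977, 1.571, 1.015]
wrist_force: [-0.0, -1.8, 0.8]
finger_gap: 0.5
```

```bash
python3 -m jog '[{"grip":0,"tx":0,"ty":0.01,"tz":0,"turn":0},{"grip":0,"tx":0,"ty":0.02,"tz":0,"turn":0},{"grip":0,"tx":0,"ty":0.02,"tz":0,"turn":0}]'
```

```text
clock: 16.85
eef_pos: [659.3, -46.8, 22.6]
eef_rot: [0.416, 1.571, 0.454]
wrist_force: [1.3, -2.2, 0.9]
finger_gap: 0.2
```

```bash
python3 -m jog '[{"grip":0,"tx":0,"ty":0.01,"tz":0,"turn":0},{"grip":0,"tx":0,"ty":0.02,"tz":0,"turn":0},{"grip":0,"tx":0,"ty":0.02,"tz":0,"turn":0}]'
```

```text
clock: 17.1
eef_pos: [659.3, -46.0, 22.7]
eef_rot: [-0.077, 1.571, -0.039]
wrist_force: [0.6, -1.0, 1.5]
finger_gap: 0.5
```

```bash
python3 -m jog '[{"grip":0,"tx":0,"ty":0.01,"tz":0,"turn":0},{"grip":0,"tx":0,"ty":0.02,"tz":0,"turn":0},{"grip":0,"tx":0,"ty":0.02,"tz":0,"turn":0}]'
```

```text
clock: 17.35
eef_pos: [659.3, -45.3, 22.7]
eef_rot: [-1.139, 1.571, -1.101]
wrist_force: [0.0, -2.6, -0.0]
finger_gap: 0.4
```

```bash
python3 -m jog '[{"grip":0,"tx":0,"ty":0.01,"tz":0,"turn":0},{"grip":0,"tx":0,"ty":0.02,"tz":0,"turn":0},{"grip":0,"tx":0,"ty":0.02,"tz":0,"turn":0}]'
```

```text
clock: 17.6
eef_pos: [659.3, -45.2, 22.7]
eef_rot: [-1.46, 1.57, -1.422]
wrist_force: [0.0, -8.1, 0.4]
finger_gap: 0.4
```

```bash
python3 -m jog '[{"grip":0,"tx":0,"ty":0.01,"tz":0,"turn":0},{"grip":0,"tx":0,"ty":0.02,"tz":0,"turn":0},{"grip":0,"tx":0,"ty":0.02,"tz":0,"turn":0}]'
```

```text
clock: 17.85
eef_pos: [659.3, -45.1, 22.8]
eef_rot: [-1.415, 1.569, -1.378]
wrist_force: [1.3, -11.1, 0.8]
finger_gap: 0.2
```

Contact at TCP y≈-45.2, now pressing with about 11 N. I hold, checking the force along the way.

```bash
for i in 1 2; do python3 -m jog '[{"grip":0,"tx":0,"ty":0,"tz":0,"turn":0},{"grip":0,"tx":0,"ty":0,"tz":0,"turn":0}]'; done
```

```text
clock: 18.02
eef_pos: [659.3, -45.0, 22.8]
eef_rot: [-1.407, 1.569, -1.37]
wrist_force: [0.2, -11.0, 0.9]
finger_gap: 0.4
clock: 18.18
eef_pos: [659.3, -45.0, 22.7]
eef_rot: [-1.418, 1.569, -1.381]
wrist_force: [0.7, -10.9, 1.2]
finger_gap: 0.4
```

Steady at 11 N. I hold 0.67 s more, look while pressing, then back off straight.

```bash
python3 -m jog '[{"grip":0,"tx":0,"ty":0,"tz":0,"turn":0},{"grip":0,"tx":0,"ty":0,"tz":0,"turn":0},{"grip":0,"tx":0,"ty":0,"tz":0,"turn":0},{"grip":0,"tx":0,"ty":0,"tz":0,"turn":0},{"grip":0,"tx":0,"ty":0,"tz":0,"turn":0},{"grip":0,"tx":0,"ty":0,"tz":0,"turn":0},{"grip":0,"tx":0,"ty":0,"tz":0,"turn":0},{"grip":0,"tx":0,"ty":0,"tz":0,"turn":0}]'
python3 -m jog '[{"grip":0,"tx":0,"ty":-0.03,"tz":0,"turn":0},{"grip":0,"tx":0,"ty":-0.1,"tz":0,"turn":0},{"grip":0,"tx":0,"ty":-0.3,"tz":0,"turn":0},{"grip":0,"tx":0,"ty":-0.6,"tz":0,"turn":0},{"grip":0,"tx":-0.6,"ty":-0.6,"tz":0,"turn":0},{"grip":0,"tx":-1.4,"ty":-0.6,"tz":0,"turn":0},{"grip":0,"tx":-2.2,"ty":-0.6,"tz":0,"turn":0},{"grip":0,"tx":-3.0,"ty":-0.6,"tz":0,"turn":0},{"grip":0,"tx":-3.0,"ty":-0.6,"tz":0,"turn":0},{"grip":0,"tx":-3.0,"ty":-0.6,"tz":0,"turn":0}]'
python3 - <<'E'
from cell import manip
from h import *
c=manip.camera("scene"); w=manip.camera("wrist"); s=manip.camera("side")
f=lambda im,x0,y0,x1,y1:cv2.resize(im["image"][y0:y1,x0:x1],(390,390*(y1-y0)//(x1-x0)),interpolation=cv2.INTER_CUBIC)
a=f(c,230,190,330,290);b=f(w,180,20,390,220)
cv2.imwrite("pics/m5.png",np.hstack([a[:370],b[:370]])[:,:,::-1])
E
```

```text
clock: 18.85
eef_pos: [659.3, -44.9, 22.7]
eef_rot: [-1.429, 1.569, -1.392]
wrist_force: [1.4, -10.1, 0.7]
finger_gap: 0.4
clock: 19.68
eef_pos: [660.8, -68.6, 144.6]
eef_rot: [-0.165, 1.567, -0.128]
wrist_force: [-0.6, -0.1, -1.4]
finger_gap: -0.1
```

View pics/m5.png

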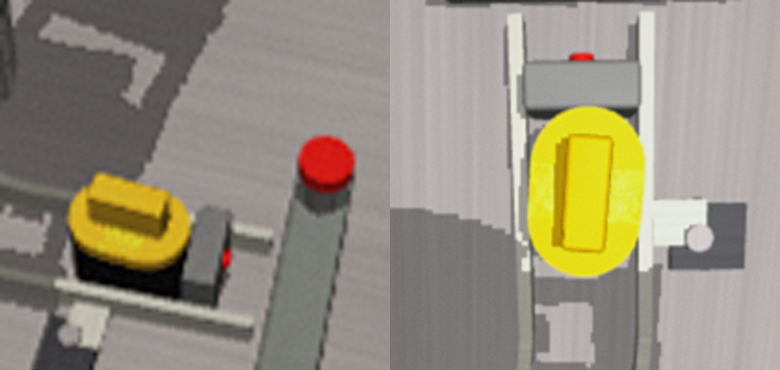

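The caddy stands upright against the stop, and the red pin now shows at the stop's back and not at its face. The gripper is clear. Handing in.

```bash
python3 -c "
from cell import manip
print(manip.read_state()['clock'],manip.read_state()['wrist_force']);print(manip.sign_off())"
```

```text
19.8333 [ 1.07055824 -0.08752635 -0.87009839]
the job is handed in; nothing more can be done
None
```

The caddy is home against the grey stop, standing upright between the rails, and I handed the job in at 19.8 s.

- **Moving it:** I lifted the leftmost of the three look-alikes by its bar and set it down in the flared mouth. I then let go and pushed it from behind with the shut fingers, with no further lift. The drag readings round the bend stayed under about 5 N.
- **Pressing home:** The press read 10 to 11 N for about one second. I then backed off straight and raised the gripper clear.
- **Last checks:** The final pictures show the caddy flush with the stop and the pin pushed through, so its red end now shows behind the block. The wrist force was back near zero. I did not disturb the cup, bottle or jar; the planned path kept clear of them, though I did not take a picture of them at the end.
- **Set-down:** The caddy had slipped about 4 mm in the fingers, so it touched the counter early and the wrist briefly read about 25 N up and 10 N sideways. I took this as pressing on the open counter inside the flare, not on the guide, and eased off before letting go. I did not confirm it with a picture at that moment.
- **Limits of the readings:** Wrist force was sampled only at the end of each move, so short peaks in between were not seen. The pin's value is judged from the picture and the stop contact, as it cannot be read directly.

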